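# Raise the counterweighted hold-down and push the board to its stop

## Robot

A 7-joint arm with a two-finger parallel gripper is mounted at the origin on the work surface. World frame = base frame: x ahead of the robot, y to its left, z up, the work surface at z = 0. Lengths are in m, angles in rad, forces in N, time in s.
With the tool pointing down it reaches from about 0.425 to 1.025 m from the base axis. Payload 3.6 kg.
Tool frame: the origin (TCP) lies at the centre of the arm's flange, where the gripper is bolted on; the fingertips stand 173 mm ahead of it and the grasp point (between the pads) lies 155 mm ahead of it; z points along the fingers, x is the direction in which the jaws open and shut, and the axes are right-handed (so a half turn about z gives the same grasp; the last joint's range is limited). The gripper opens to 85 mm and grips with 20 to 120 N. Pads are 22 mm wide; open, the fingers measure 114 mm over their backs; the gripper's body (76 mm by 85 mm) begins 54 mm behind the grasp point. The pads swing forward as they close: fully open they stand 13 mm farther back than shut.
Start: joints at [1.036, 0.591, 0.048, 1.609, -0.033, 0.943, -0.034], TCP at [0.309, -0.656, 0.405] pointing down, gripper open.
Joint ranges: [-2.69, 2.69], [-0.47, 2.24], [-1.27, 1.36], [0.19, 2.51], [-1.53, 4.68], [0.08, 2.07], [-3.09, 3.09]. Speed limits (rad/s): [2.57, 2.57, 3.14, 3.14, 3.14, 3.14, 3.14].

## Interface

Orientations are given as [roll, pitch, yaw] about the fixed x, y, z axes, in that order (R = Rz(yaw) Ry(pitch) Rx(roll)).
In Python, from workcell import env, imaging, close_job, spotter gives the robot as it stands.
- The arm moves only by the tool arm_command, never from a script. Its argument "rows" is a list that holds one entry, the list of rows, each a list of 5 numbers: the shift along the tool's x, y, z in units of 50 mm (1.0 is 50 mm), then the turn about the tool's z in units of 8 degrees (1.0 is 8 degrees), then the finger opening in mm, from 0 to 85.4. In form: [[[dx, dy, dz, turn, claw], ...]]. A call has 1 to 10 rows; each row is the pose to reach, as a shift and turn from the pose commanded when the call began, along the tool's axes at that moment; what a row does not reach only later rows make up. A row lasts 1/10 s, in which the tool goes at most 50 mm and 8.59 degrees, less where a joint would pass 70% of its speed; a pose out of reach is approached as far as the arm can. A call with a gripper value outside its range is refused whole. The fingers move at their own pace and stop on an object; "newtons" is the grip in N (left out, the last holds). Time passes only in rows, so rows that repeat a pose let the fingers close. It gives the time, the measured TCP pose, the force and the opening at its end, in the units of the state.
- env.state(): the state, without advancing time (a new reading comes with each control period).
- imaging.get_image(name): name is "side" or "top" or "wrist"; returns (picture, depth): 420x560x3 uint8, blue, green, red; 420x560 float32, m along the optical axis (not along the pixel's ray), 0 where there is no reading.
- imaging.camera_info(name): a dict with "fx", "fy", "cx", "cy" (pixels), "R" (3x3) and "t" (3): a world point X has camera coordinates R X + t; the wrist camera has in their place "tool_from_camera" (4x4, takes a point from camera to tool coordinates, whose origin is the TCP and whose axes are the tool frame's). Camera axes: x right, y down, z forward; pixel columns grow to the right and rows downward; lengths in m; the calibration is good to about 2 mm. A picture is of the moment at which its call begins: read the wrist's pose just before it. camera_info takes no time and is no camera call.
- close_job(): hands the job in, once; it reports no verdict.
Trained networks look in the newest picture that a camera, given by its name, has taken for a name from the list of things; names that differ only in an ending like _2 or _b are one class to them, and where a whole thing is asked for, a point or a joint stands for the part that bears it (a point fixed in the world has none). Each returns a list of dicts, best first, with "p" (0 to 1); they miss things now and then, are a little off and sometimes report something else, mostly with a low value. They report only what shows in the picture. A call takes as long as a camera call.
- spotter.silhouettes(camera, thing): "region" (420x560 bool, what is visible of it) and "box" ([centre column, centre row, width, height] in pixels, round what is visible of it).
The state is a dict: "t": time; "joint_pos": joint angles; "qd": joint speeds; "effort": joint torques, N m; "tool_pos": TCP position; "ee_rot": TCP orientation; "force": force on the tool from outside, world axes, zero at the start; "ft_torque": the same for the moment, N m; "width": finger opening in m.
Only numpy, scipy, OpenCV 4.12 (cv2) and the standard library are available. Lean on these libraries where they do the work, as an engineer would, in place of code of your own. Each camera call takes 0.05 s, during which the arm holds its last target. There are 200 camera calls.

## Task

On the joinery jig, push the counterweighted hold-down arm up with your fingertips, past its balance point, so that it stays raised by itself; only then push the finger-jointed board along the bed until its leading edge sits flush against the back stop. Push only: do not lift the board, do not shift the board while the arm is still down on it, and leave the chisel, mallet and glue bottle where they are. Finish with the arm still raised and the board flat on the bed.

Things in the scene. Friction and masses are not known exactly. Their poses are not given: they have to be found in the camera images.
- jig: Fixed white-faced bed on the bench; x axis along it from the board's end to the pivot end (roughly to the robot's left), z up. Origin on the bench surface; the bed covers x -170..200, y -100..100 mm, its top at z 18 mm. Back stop: a dark batten across the bed, 170 mm wide, 26 mm high above the bed, face towards the board at x = 90 mm. Two wooden cheeks at x = 150 mm carry the hinge of the hold-down arm.
- hold_down (a joint): Angle (rad) of the hold-down arm about its level hinge along the jig's y. 0: down, its foot on the board. Grows as the free end rises and goes over towards the pivot end; 1.2 is the end stop, arm nearly upright. Balance at about 0.56: below it the arm falls back, beyond it the counterweight takes it to the stop and keeps it there. Pushing up at the free end takes 1.5 to 2.4 N at first, then less.
- pivot (a point): Point on the hinge axis at mid width, at jig (150, 0, 75) mm. The counterweight, a dark steel roll 52 mm in diameter, sits above it when the arm is down.
- lift_edge (a point): Centre of the round bar (24 mm diameter, 110 mm long along jig y) that forms the arm's free end, 240 mm from the hinge axis. Arm down: 146 mm above the bench at jig x = -79 mm, about 94 mm clear over the board. A plank 16 mm thick, 110 mm wide runs from it to the hinge, sloping down by 0.3 rad; 165 mm from the hinge a foot 30 x 84 mm hangs below it.
- board: Loose light wooden board 160 (x) x 152 (y) x 22 mm, about 0.35 kg, finger joints cut in its side edges (+-y), flat on the bed short of the stop; it slides with friction. Origin: centre of its underside; its x lies along the jig's x within 0.1 rad. At the start its +x edge is 40 to 80 mm short of the stop.
- push_edge (a point): Middle of the board's edge away from the stop (its -x edge, plain and straight, roughly on the robot's right), at half its thickness: 11 mm above the bed, 29 mm above the bench.
- stop_edge (a point): Middle of the board's leading (+x) edge, at half thickness; it belongs against the face of the back stop at jig x = 90 mm.
- chisel: Bystander: chisel lying beside the jig on the robot's side, 260 mm long, 29 mm thick. Origin: underside, near the front of its handle; blade along its x.
- mallet: Bystander: wooden mallet lying beside the jig, beyond it, 315 mm long along its x, head 75 x 130 x 60 mm. Origin: underside, 100 mm from the head's centre.
- glue: Bystander: blue glue bottle standing near the pivot end, beyond the jig, 52 mm in diameter, 125 mm high. Origin: centre of its foot.

How it is judged:
On the way, in this order (a step that is already met when the one before it is completed fails the run):
1. the hold-down arm is up and stays there, untouched (value of joint hold_down above 1.05 rad and velocity of joint hold_down between -0.1 and 0.1 rad/s and contact force between the fingers and hold_down below 0.1 N), for 0.3 s.
2. the board is flush against the back stop, arm still up (value of joint hold_down above 1.05 rad and x of stop_edge in the frame of jig between 0.085 and 0.095 m and angle between the x axis of board and the x axis of jig, either way round below 0.05 rad and y of stop_edge in the frame of jig between -0.04 and 0.04 m and angle between board's own z axis and vertical below 0.05 rad and height (world z) of board below 0.023 m), for 0.2 s.
At the end, for the whole second after the job is handed in: The hold-down arm stays raised beyond 1.05 rad, at rest; the board lies flat on the bed with the middle of its leading edge within 5 mm of the back stop, square to the jig within 0.05 rad, within 40 mm of the jig's centre line, at rest; chisel, mallet and glue bottle within 30 mm of their starts (all of step 2 and velocity of joint hold_down between -0.1 and 0.1 rad/s and linear speed of board below 0.01 m/s and distance of each of chisel, mallet, glue from where it was at the start of the episode below 0.03 m); the robot touches nothing.
It fails at once if the board is lifted or tipped (height (world z) of board above 0.032 m or angle between board's own z axis and vertical above 0.12 rad).
It fails at once if the board is shifted more than 15 mm while the arm is still down (value of joint hold_down below 0.3 rad and distance of board from where it was at the start of the episode above 0.015 m).
It fails at once if a bystander is lifted or moved more than 30 mm (distance of any of chisel, mallet, glue from where it was at the start of the episode above 0.03 m).
It also fails if it takes over 61 s, if anything falls off the work surface, if the arm or the gripper's body presses on something with over 40 N, if the wrist force passes 120 N, or if a joint passes its speed limit or range.

## Working session

There is one attempt and no reset: what is moved stays moved. The work goes in short steps, Python scripts to look and compute and a tool call to move; the robot and the scene stay as the last step left them, time stands still between calls to the robot, and variables do not carry over. Pictures are saved under pics/ and viewed, about 8 in all and at most 12, crops included, and the job is handed in when it is done.

Besides the shell and the picture viewer there is one more tool, called after "Call:" in YAML: its name, and indented under it one key for each argument. arm_command: Moves the arm, as the interface text tells. Its arguments: {"type":"object","properties":{"rows":{"type":"array"},"newtons":{"type":"number"}},"required":["rows"]}

```bash
mkdir -p pics
cat > h.py <<'E'
import numpy as np, cv2
from workcell import env, imaging, close_job, spotter
from scipy.spatial.transform import Rotation as Ro
def world(cam,dep):
    c=imaging.camera_info(cam); v,u=np.mgrid[:420,:560]
    P=np.stack([(u-c['cx'])/c['fx']*dep,(v-c['cy'])/c['fy']*dep,dep],-1)
    return (P-np.array(c['t']))@np.array(c['R'])
E
python3 - <<'E'
from h import *
s=env.state();print(s)
ims=[]
for cam in ['top','side']:
    im,d=imaging.get_image(cam);W=world(cam,d)
    cv2.imwrite(f'pics/{cam}0.png',im);np.save(f'pics/{cam}0.npy',W)
    for n in ['jig','hold_down','board','chisel','mallet','glue']:
        for r in spotter.silhouettes(cam,n)[:2]:
            m=r['region']&(d>0);p=W[m]
            print(cam,n,round(r['p'],2),np.round(r['box']),m.sum(),np.round(np.percentile(p,[2,50,98],axis=0),3).tolist())
E
```

```text
{'t': 0.0, 'joint_pos': array([ 1.03651861,  0.59211859,  0.04827635,  1.60980467, -0.03330498,
        0.94266629, -0.03369816]), 'qd': array([-0.0007004 ,  0.00028675,  0.00054074,  0.00134416,  0.00106321,
        0.0003841 , -0.00059536]), 'effort': array([-1.52568741e-04, -5.48692811e+01,  1.54644951e+00, -1.98126930e+01,
        9.44250642e-03,  8.76780425e-03,  1.13096596e-05]), 'tool_pos': array([ 0.30917337, -0.65530145,  0.40354688]), 'ee_rot': array([ 3.14148529e+00,  2.18997355e-03, -1.12991929e+00]), 'force': array([-0.28168687,  0.44010363,  0.12836706]), 'ft_torque': array([-0.01992992, -0.03054917,  0.03923625]), 'width': 0.08574257106268149}
top jig 0.59 [313. 235. 176. 139.] 12842 [[0.438, -0.117, 0.015], [0.556, 0.078, 0.1], [0.68, 0.236, 0.165]]
top hold_down 0.79 [309. 228. 145.  96.] 7474 [[0.494, -0.041, 0.081], [0.571, 0.083, 0.129], [0.644, 0.215, 0.166]]
top hold_down 0.5 [373. 150. 134.  77.] 2994 [[0.685, -0.214, 0.028], [0.745, 0.011, 0.057], [0.832, 0.074, 0.062]]
top board 0.91 [341. 238.  86.  86.] 844 [[0.465, -0.093, 0.018], [0.518, -0.029, 0.039], [
[... 336 characters left out ...]
.779, 0.172, 0.122]]
side jig 0.59 [320. 245. 234. 170.] 22027 [[0.426, -0.111, 0.007], [0.534, 0.096, 0.06], [0.642, 0.243, 0.165]]
side hold_down 0.7 [307. 216. 186. 111.] 10265 [[0.485, -0.033, 0.055], [0.563, 0.087, 0.127], [0.642, 0.221, 0.167]]
side board 0.79 [358. 262. 106.  71.] 4752 [[0.463, -0.079, 0.022], [0.515, -0.007, 0.041], [0.583, 0.092, 0.042]]
side chisel 0.64 [300. 350. 185.  61.] 3323 [[0.345, 0.016, 0.001], [0.383, 0.1, 0.021], [0.447, 0.245, 0.03]]
side mallet 0.78 [379. 178. 160.  56.] 2563 [[0.675, -0.217, 0.002], [0.738, 0.001, 0.056], [0.831, 0.08, 0.063]]
side glue 0.88 [268. 172.  18.  46.] 560 [[0.733, 0.126, 0.027], [0.746, 0.146, 0.08], [0.763, 0.163, 0.122]]
```

Run:
```python
import cv2,numpy as np
a=cv2.imread('pics/top0.png')[80:360,180:460];b=cv2.imread('pics/side0.png')[120:400,170:450]
cv2.imwrite('pics/v1.png',np.hstack([cv2.resize(a,(400,400)),cv2.resize(b,(400,400))]))
W=np.load('pics/top0.npy');S=np.load('pics/side0.npy')
P=np.vstack([W.reshape(-1,3),S.reshape(-1,3)])
P=P[(abs(P[:,0]-.57)<.2)&(abs(P[:,1]-.07)<.25)]
def rect(lo,hi,e=None):
    m=(P[:,2]>lo)&(P[:,2]<hi)
    if e is not None:m&=e
    q=P[m][:,:2].astype(np.float32);print(lo,hi,len(q),cv2.minAreaRect(q))
    return q
rect(.014,.022,(P[:,0]>.44)&(P[:,0]<.7))
rect(.036,.0425,(P[:,0]>.44)&(P[:,0]<.66))
rect(.09,.164,(P[:,0]>.47)&(P[:,0]<.66)&(P[:,1]<.12))
rect(.146,.162,(P[:,0]>.47)&(P[:,0]<.66)&(P[:,1]<.05))
```

```text
0.014 0.022 12203 ((0.5699508786201477, 0.04501822590827942), (0.25991299748420715, 0.4449872672557831), 0.012524338439106941)
0.036 0.0425 5126 ((0.5729357600212097, 0.08032411336898804), (0.33501482009887695, 0.16379094123840332), 76.69378662109375)
0.09 0.164 10416 ((0.5580129623413086, 0.047775790095329285), (0.18702122569084167, 0.11311281472444534), 71.06587982177734)
0.146 0.162 2458 ((0.5357726812362671, -0.017891094088554382), (0.048155415803194046, 0.11169980466365814), 70.83726501464844)
```

View pics/v1.png

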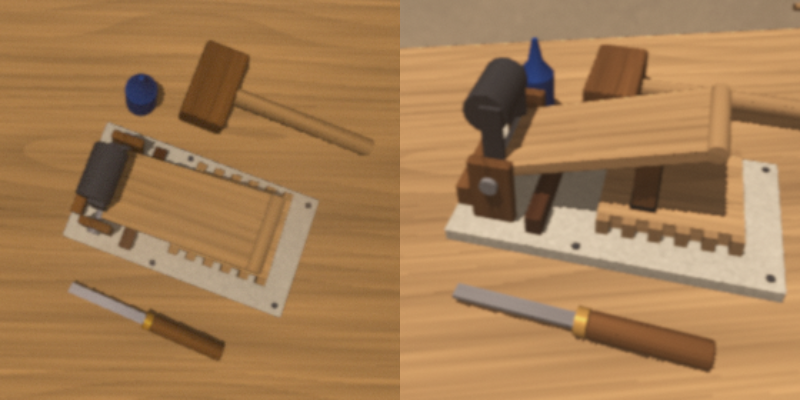

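The pictures show the jig running from lower right to the left and slightly up, with its x axis at about 71° in the world. The bar is at the right end of the arm at crop pixel (265,230), and the board's -x edge at about (280,240) just peeks out past it. The tool always points down, so I'll press the bar from its -x side and follow its arc. Next I'll fit the jig and board poses.

Run:
```python
from h import *
im=cv2.imread('pics/top0.png');W=np.load('pics/top0.npy');S=np.load('pics/side0.npy');si=cv2.imread('pics/side0.png')
def wh(im,W):
    h=cv2.cvtColor(im,cv2.COLOR_BGR2HSV);m=(h[...,1]<70)&(h[...,2]>110)&(abs(W[...,2]-.018)<.005)&(abs(W[...,0]-.57)<.2)&(abs(W[...,1]-.07)<.25)
    m=cv2.morphologyEx(m.astype('u1'),cv2.MORPH_OPEN,np.ones((3,3)))>0
    return W[m]
for A in (wh(im,W),wh(si,S)):print('bed',len(A),cv2.minAreaRect(A[:,:2].astype('f4')))
A=np.vstack([wh(im,W),wh(si,S)])
r=cv2.minAreaRect(A[:,:2].astype('f4'));print(r)
th=np.radians(71);R=np.array([[np.cos(th),-np.sin(th)],[np.sin(th),np.cos(th)]])
c=np.array(r[0]);o=c-R@[.015,0];print('jig origin',o)
for n,V in(('top',W),('side',S)):
    q=V.reshape(-1,3);j=np.c_[(q[:,:2]-o)@R,q[:,2]]
    k=j[(abs(j[:,2]-.158)<.006)&(j[:,0]<-.06)&(j[:,0]>-.12)&(abs(j[:,1])<.09)];print(n,'bar top x,y',np.round(np.percentile(k,[1,50,99],axis=0),3).tolist())
    b=j[(abs(j[:,2]-.039)<.004)&(j[:,0]>-.19)&(j[:,0]<.07)&(abs(j[:,1])<.11)]
    print('board',len(b),cv2.minAreaRect(b[:,:2].astype('f4')))
    for y in np.arange(-.07,.071,.02):
        e=b[abs(b[:,1]-y)<.01]
        if len(e)>4:print(round(y,2),np.round(np.percentile(e[:,0],[1,99]),3))
```

```text
bed 3726 ((0.5229306817054749, 0.07392966747283936), (0.36686593294143677, 0.2833205759525299), 71.16039276123047)
bed 7700 ((0.5190616250038147, 0.0744219422340393), (0.37333473563194275, 0.27724841237068176), 73.31431579589844)
((0.5220828652381897, 0.0745275467634201), (0.36784639954566956, 0.28508004546165466), 70.87508392333984)
jig origin [0.51719934 0.06034477]
top bar top x,y [[-0.09, -0.089, 0.152], [-0.079, -0.039, 0.156], [-0.068, 0.01, 0.159]]
board 563 ((-0.046104446053504944, -0.04370880872011185), (0.16018474102020264, 0.1286102682352066), 1.3953763246536255)
-0.07 [-0.125 -0.115]
-0.05 [-0.125 -0.115]
-0.03 [-0.126 -0.115]
-0.01 [-0.127 -0.115]
0.01 [-0.126  0.032]
0.03 [-0.034  0.031]
side bar top x,y [[-0.088, -0.089, 0.152], [-0.077, -0.032, 0.157], [-0.065, 0.012, 0.16]]
board 4095 ((-0.04339601844549179, -0.042572587728500366), (0.16021881997585297, 0.13039839267730713), 1.6036040782928467)
-0.07 [-0.121  0.028]
-0.05 [-0.122  0.035]
-0.03 [-0.123  0.035]
-0.01 [-0.123  0.034]
0.01 [-0.123  0.034]
0.03 [-0.122  0.035]
```

Call:
arm_command:
  rows:
    - [[-0.4,-0.4,0,-0.3,60],[-1,-1,0,-0.7,60],[-1.6,-1.6,0,-1.1,60],[-2.2,-2.2,0,-1.5,60],[-2.8,-2.8,0,-1.9,60],[-3.4,-3.4,0,-2.3,60],[-4,-4,0,-2.7,60],[-4.5,-4.5,0,-3.1,60],[-4.9,-4.9,0,-3.5,60],[-5.1,-5.1,0,-3.7,60]]

```text
t: 1.7
tool_pos: [0.4322, -0.3135, 0.405]
ee_rot: [-3.141, -0.0, -0.608]
force: [0.6, 0.3, 0.5]
width: 0.0599
```

Call:
arm_command:
  rows:
    - [[-0.2,-0.6,0,-0.3,60],[-0.5,-1.4,0,-0.7,60],[-0.8,-2.3,0,-1.1,60],[-1.1,-3.2,0,-1.5,60],[-1.3,-4.1,0,-1.8,60],[-1.4,-4.7,0.2,-2,60],[-1.46,-4.9,0.8,-2,60],[-1.46,-4.9,1.5,-2,60],[-1.46,-4.9,2,-2,60],[-1.46,-4.9,2.2,-2,60]]

```text
t: 2.7
tool_pos: [0.512, -0.0747, 0.2925]
ee_rot: [3.14, 0.003, -0.335]
force: [-0.2, 0.1, -0.1]
width: 0.0602
```

Run:
```python
from h import *
print(env.state()['tool_pos'],env.state()['ee_rot'])
im,d=imaging.get_image('side');cv2.imwrite('pics/v2.png',im[100:400,150:450])
W=world('side',d)
```

```text
[ 0.51196178 -0.07470949  0.29253303] [ 3.13994724  0.00347166 -0.33526685]
```

View pics/v2.png

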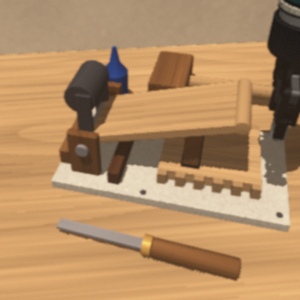

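The gripper stands on the -x side of the bar at about pixel (280,100), with its tips just below bar level and clear of the board. Now I'll make contact gently.

Call:
arm_command:
  rows:
    - [[0,-0.15,0.2,0,60],[0,-0.35,0.2,0,60],[0,-0.45,0.2,0,60],[0,-0.52,0.2,0,60],[0,-0.56,0.2,0,60],[0,-0.6,0.2,0,60]]

```text
t: 3.35
tool_pos: [0.5219, -0.0485, 0.2855]
ee_rot: [3.136, -0.0, -0.335]
force: [-2.2, -10.6, 4.4]
width: 0.0599
```

Call:
arm_command:
  rows:
    - [[0,-0.06,-0.12,0,60],[0,-0.12,-0.26,0,60],[0,-0.17,-0.4,0,60],[0,-0.22,-0.53,0,60],[0,-0.28,-0.66,0,60]]

```text
t: 3.85
tool_pos: [0.526, -0.0368, 0.3186]
ee_rot: [3.134, 0.0, -0.336]
force: [-1.9, -10.7, 3.7]
width: 0.06
```

Run:
```python
from h import *
im,d=imaging.get_image('side');cv2.imwrite('pics/v3.png',im[100:400,150:450]);W=world('side',d)
r=spotter.silhouettes('side','hold_down')
if r:
    q=W[r[0]['region']&(d>0)];t=np.radians(71);R=np.array([[np.cos(t),-np.sin(t)],[np.sin(t),np.cos(t)]])
    j=np.c_[(q[:,:2]-[.554,.0477])@R,q[:,2]];j=j[j[:,0]<.05]
    print(np.round(np.percentile(j,[2,50,98],axis=0),3), np.polyfit(j[:,0],j[:,2],1))
```

```text
[[-0.073 -0.054  0.069]
 [-0.017  0.022  0.158]
 [ 0.047  0.051  0.19 ]] [-0.46808582  0.14436325]
```

View pics/v3.png

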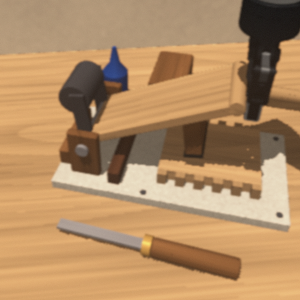

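The arm is rising as planned: the bar is at about (240,85), and its slope gives θ≈0.15. I'll continue along the arc.

Call:
arm_command:
  rows:
    - [[0,-0.09,-0.16,0,60],[0,-0.18,-0.32,0,60],[0,-0.28,-0.48,0,60],[0,-0.38,-0.63,0,60],[0,-0.52,-0.82,0,60],[0,-0.67,-1.02,0,60],[0,-0.82,-1.19,0,60],[0,-1,-1.36,0,60],[0,-1.18,-1.52,0,60],[0,-1.36,-1.68,0,60]]

```text
t: 4.95
tool_pos: [0.5492, 0.0321, 0.4029]
ee_rot: [-3.141, -0.001, -0.335]
force: [0.1, -0.4, -0.7]
width: 0.0599
```

Run:
```python
from h import *
im,d=imaging.get_image('side');cv2.imwrite('pics/v4.png',im[50:400,130:480])
```

```text
(no output)
```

View pics/v4.png

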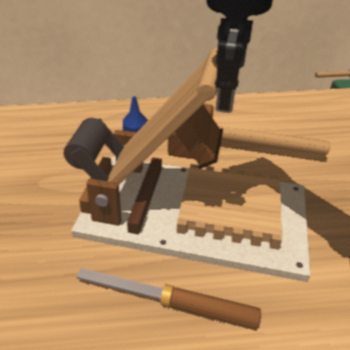

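The arm is at about 0.6 rad and near or past balance, with the bar at about (215,60). I'll follow through.

Call:
arm_command:
  rows:
    - [[0,-0.2,-0.14,0,60],[0,-0.4,-0.28,0,60],[0,-0.6,-0.4,0,60],[0,-0.8,-0.5,0,60],[0,-0.8,-0.5,0,60]]

```text
t: 5.5
tool_pos: [0.5631, 0.072, 0.4276]
ee_rot: [-3.139, -0.002, -0.331]
force: [-0.7, 0.8, 0.4]
width: 0.0603
```

Run:
```python
from h import *
for k in range(6): im,d=imaging.get_image('side')
cv2.imwrite('pics/v5.png',im[50:400,130:480]);print(env.state()['force'],env.state()['tool_pos'])
```

```text
[0.01599913 0.22232369 0.07451385] [0.56210219 0.06897362 0.4262579 ]
```

View pics/v5.png

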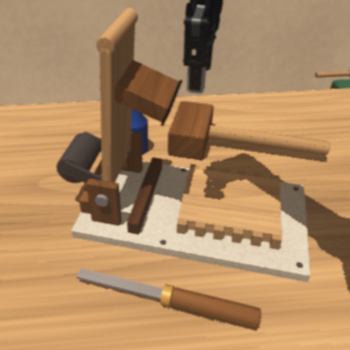

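The arm stands upright at its stop with the bar at about (120,25) and no contact. I'll retreat over the far end of the board and measure it.

Call:
arm_command:
  rows:
    - [[0,0.4,0,0,60],[0,1,0,0,60],[0,1.7,0,0,60],[0,2.4,0,0,70],[0,3.1,0.3,0,70],[0,3.7,0.8,0,70],[0,3.9,1.5,0,70],[0,3.9,2.2,0,70],[0,3.9,2.7,0,70],[0,3.9,2.9,0,70]]

```text
t: 6.8
tool_pos: [0.4972, -0.115, 0.2794]
ee_rot: [3.141, 0.004, -0.335]
force: [-0.5, -0.2, 0.1]
width: 0.0702
```

Run:
```python
from h import *
t=np.radians(71);R=np.array([[np.cos(t),-np.sin(t)],[np.sin(t),np.cos(t)]])
J=lambda q:np.c_[(q[:,:2]-[.554,.0477])@R,q[:,2]]
o=[]
for n in('top','side'):
    im,d=imaging.get_image(n);W=world(n,d);o.append(im[60:360,150:450]);j=J(W.reshape(-1,3))
    b=j[(abs(j[:,2]-.039)<.004)&(j[:,0]>-.19)&(j[:,0]<.07)&(abs(j[:,1])<.11)]
    print(n,'board',len(b),cv2.minAreaRect(b[:,:2].astype('f4')))
    for y in np.arange(-.06,.061,.03):
        e=b[abs(b[:,1]-y)<.01]
        st=j[(abs(j[:,1]-y)<.01)&(j[:,2]>.04)&(j[:,2]<.05)&(j[:,0]>.07)&(j[:,0]<.13)]
        if len(e)>4:print(round(y,2),np.round(np.percentile(e[:,0],[1,99]),3),np.round(np.percentile(st[:,0],[2,50]),3) if len(st) else '')
s=env.state();p=s['tool_pos'];print(J(p[None]),s['ee_rot'])
cv2.imwrite('pics/v6.png',np.hstack(o))
```

```text
top board 4424 ((-0.04583097994327545, -0.01661168783903122), (0.16058726608753204, 0.1523061990737915), 1.3668160438537598)
-0.06 [-0.123  0.034] 
-0.03 [-0.123  0.033] 
0.0 [-0.124  0.032] 
0.03 [-0.125  0.032] [0.089 0.099]
0.06 [-0.126  0.032] [0.089 0.099]
side board 5971 ((-0.043188661336898804, -0.015876702964305878), (0.16013376414775848, 0.15467099845409393), 1.3561947345733643)
-0.06 [-0.121  0.036] [0.092 0.102]
-0.03 [-0.121  0.035] [0.092 0.1  ]
0.0 [-0.122  0.035] [0.091 0.1  ]
0.03 [-0.122  0.034] [0.091 0.101]
0.06 [-0.124  0.034] [0.091 0.101]
[[-1.71748104e-01  1.29867319e-04  2.80586489e-01]] [ 3.14098500e+00  2.87983235e-03 -3.34280376e-01]
```

View pics/v6.png

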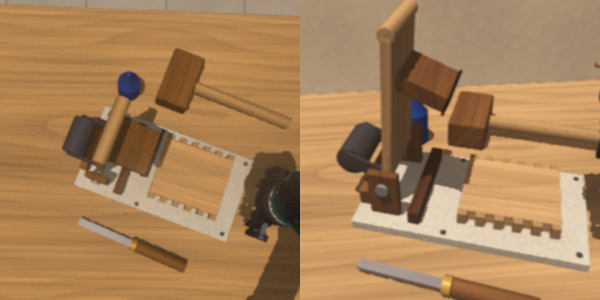

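Board: its y offset is about -16 mm, yaw 1.4°, gap about 57 mm, and it hasn't moved. I'll lower the fingers behind its -x edge, centred on the board.

Call:
arm_command:
  rows:
    - [[0.15,0,0.2,0,70],[0.32,0,0.5,0,70],[0.32,0,0.9,0,70],[0.32,0,1.2,0,70],[0.32,0,1.45,0,70],[0.32,0,1.6,0,70],[0.32,0,1.68,0,70],[0.32,0,1.74,0,70],[0.32,0,1.74,0,70]]

```text
t: 7.8
tool_pos: [0.5136, -0.1198, 0.1948]
ee_rot: [-3.142, -0.0, -0.334]
force: [-0.6, 0.1, -0.3]
width: 0.0704
```

Run:
```python
from h import *
im,d=imaging.get_image('side');cv2.imwrite('pics/v7.png',cv2.resize(im[150:400,300:550],(600,600)))
W=world('side',d);t=np.radians(71);R=np.array([[np.cos(t),-np.sin(t)],[np.sin(t),np.cos(t)]])
j=np.c_[(W.reshape(-1,3)[:,:2]-[.554,.0477])@R,W.reshape(-1,3)[:,2]]
g=j[(j[:,0]>-.20)&(j[:,0]<-.145)&(abs(j[:,1]+.01)<.08)&(j[:,2]>.023)&(j[:,2]<.1)];print(len(g),np.round(np.percentile(g,[0,2,10,50,98],axis=0),3))
```

```text
695 [[-0.182 -0.085  0.03 ]
 [-0.181 -0.059  0.032]
 [-0.177 -0.052  0.041]
 [-0.163  0.028  0.077]
 [-0.153  0.051  0.099]]
```

View pics/v7.png

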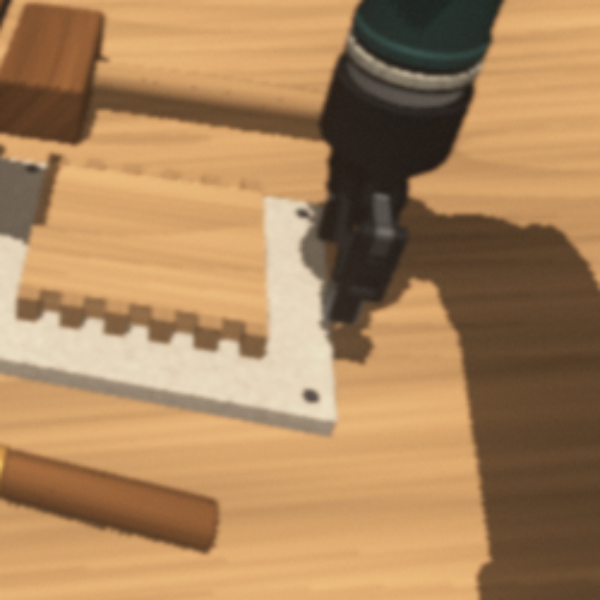

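The fingers stand just off the bed's end, tips at z≈30 mm around pixel (340,320), clear of the board edge at (265,280). I'll lower them 4 mm and push slowly.

Call:
arm_command:
  rows:
    - [[0,-0.15,0.08,0,70],[0,-0.4,0.08,0,70],[0,-0.6,0.08,0,70],[0,-0.75,0.08,0,70],[0,-0.9,0.08,0,70],[0,-1.05,0.08,0,70],[0,-1.2,0.08,0,70],[0,-1.35,0.08,0,70],[0,-1.5,0.08,0,70],[0,-1.6,0.08,0,70]]

```text
t: 8.85
tool_pos: [0.5401, -0.0433, 0.1907]
ee_rot: [-3.141, -0.0, -0.333]
force: [-0.0, -2.3, 0.0]
width: 0.0698
```

```bash
cat >> h.py <<'E'
t_=np.radians(71);R_=np.array([[np.cos(t_),-np.sin(t_)],[np.sin(t_),np.cos(t_)]])
J=lambda q:np.c_[(q[:,:2]-[.554,.0477])@R_,q[:,2]]
def meas():
    for n in('top','side'):
        im,d=imaging.get_image(n);j=J(world(n,d).reshape(-1,3))
        b=j[(abs(j[:,2]-.038)<.0035)&(j[:,0]>-.12)&(j[:,0]<.12)&(abs(j[:,1])<.11)]
        print(n,'board',cv2.minAreaRect(b[:,:2].astype('f4')))
        for y in np.arange(-.06,.061,.03):
            e=b[abs(b[:,1]-y)<.01]
            if len(e)>4:print(round(y,2),np.round(np.percentile(e[:,0],[1,99]),3))
    s=env.state();print(s['t'],J(s['tool_pos'][None]),s['force'])
    return im
E
python3 -c "
from h import *
meas()"
```

```text
top board ((0.01340395212173462, -0.01026654988527298), (0.19237667322158813, 0.1729719340801239), 1.8441249132156372)
-0.06 [-0.077  0.045]
-0.03 [-0.071  0.045]
0.0 [-0.078  0.045]
0.03 [-0.079  0.089]
0.06 [-0.079  0.1  ]
side board ((0.014779090881347656, -0.01572766900062561), (0.21454039216041565, 0.17213571071624756), 7.266227722167969)
-0.06 [-0.074  0.092]
-0.03 [-0.075  0.091]
0.0 [-0.074  0.091]
0.03 [-0.094  0.091]
0.06 [-0.076  0.091]
8.95 [[-0.08989862 -0.01649623  0.19069214]] [ 0.09137927 -0.66093994 -0.18968053]
```

Call:
arm_command:
  rows:
    - [[0,-0.06,0,0,70],[0,-0.11,0,0,70],[0,-0.15,0,0,70],[0,-0.18,0,0,70],[0,-0.2,0,0,70],[0,-0.2,0,0,70]]

```text
t: 9.55
tool_pos: [0.543, -0.0346, 0.1907]
ee_rot: [-3.141, -0.0, -0.334]
force: [-1.0, -1.8, 0.3]
width: 0.0699
```

Call:
arm_command:
  rows:
    - [[0,-0.03,0,0,70],[0,-0.06,0,0,70],[0,-0.08,0,0,70],[0,-0.08,0,0,70]]

```text
t: 9.95
tool_pos: [0.5435, -0.0338, 0.1907]
ee_rot: [3.137, 0.001, -0.335]
force: [-1.1, -7.2, 1.7]
width: 0.07
```

Call:
arm_command:
  rows:
    - [[0,-0.04,0,0,70],[0,-0.08,0,0,70],[0,-0.08,0,0,70],[0,-0.08,0,0,70],[0,-0.04,0,0,70],[0,0.05,0,0,70],[0,0.4,0,0,70],[0,0.9,0,0,70],[0,1.2,0,0,70],[0,1.2,-0.5,0,70]]

```text
t: 10.95
tool_pos: [0.5229, -0.0894, 0.2137]
ee_rot: [3.14, 0.006, -0.337]
force: [-0.1, 0.1, -0.3]
width: 0.0703
```

```bash
python3 -c "
from h import *
im=meas();cv2.imwrite('pics/v8.png',im[50:400,130:480])"
```

```text
top board ((0.017887219786643982, -0.007175624370574951), (0.17501652240753174, 0.17875461280345917), 89.88797760009766)
-0.06 [-0.07   0.045]
-0.03 [-0.07   0.045]
0.0 [-0.07   0.045]
0.03 [-0.07   0.093]
0.06 [-0.07   0.107]
side board ((0.02058325707912445, -0.006978228688240051), (0.17793649435043335, 0.17905649542808533), 89.61766052246094)
-0.06 [-0.067  0.091]
-0.03 [-0.067  0.09 ]
0.0 [-0.067  0.09 ]
0.03 [-0.067  0.09 ]
0.06 [-0.068  0.091]
11.05 [[-0.13729966 -0.01732499  0.21754212]] [ 0.95419262 -0.2117307   0.12266734]
```

View pics/v8.png

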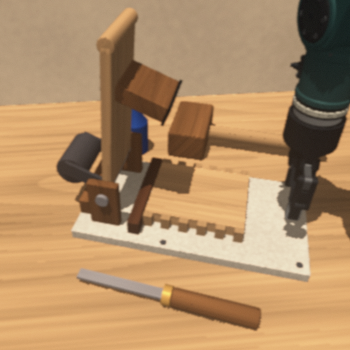

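The board's leading edge lies flush against the batten at about (150,195). Its rear edge is square at jig x ≈ -69 mm, the arm is still up, and the gripper is about 50 mm away. I'll back off a little further, then hand in.

Call:
arm_command:
  rows:
    - [[0,0.2,-0.5,0,70],[0,0.4,-1,0,70],[0,0.4,-1.4,0,70],[0,0.4,-1.4,0,70]]

```text
t: 11.45
tool_pos: [0.5194, -0.1062, 0.2879]
ee_rot: [-3.139, -0.006, -0.334]
force: [0.7, 0.5, 0.2]
width: 0.0703
```

```bash
python3 -c "
from h import *
s=env.state();print(s['t'],s['force'],abs(s['qd']).max());print(close_job())"
```

```text
11.45 [0.68274871 0.47423846 0.18682782] 0.0427674006367775
the job is handed in; nothing more can be done
None
```

The job is handed in at about 11.5 s: the hold-down arm stands raised at its stop, and the board is flush against the back stop. The hand-in gives no verdict, so this rests on my own last checks.

- **Hold-down arm:** I pressed the fingertips against the side of the free-end bar and followed its arc past balance, because the tool can only point down. The arm then went over to its stop on its own. It was still upright in the last picture, though I judged that by eye and did not measure its angle.
- **Board:** I pushed its rear edge with both fingertips until the force rose, which showed it had met the stop. Both cameras put the rear edge square to the jig within about 0.01 rad. The top camera reads it at jig x = -70 mm and the side camera at -67 mm, where flush is -70 mm. The board sits flat and about 16 mm off the jig's centre line.
- **Disagreements:** The 3 mm difference between the cameras matches the side camera's usual offset. The box fit of the board's outline was spoilt by the adjoining batten, so I relied on the edge readings.
- **Bystanders and robot:** The chisel, mallet and glue bottle look unmoved in the last picture. The gripper was clear, with only noise on the force reading.

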